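# Find the clay rattle that still rattles and pack it

## Task

Of the three closed clay rattles on the ware board only one still has its ball loose inside: take them up one at a time and rock or shake them gently lengthwise, several centimetres above the board, to feel for the ball running from end to end (feel it in the last one too, if it comes to that). Set the one that rattles fully home, level, in the recess of the wooden packing block, and leave the other two lying flat on the ware board. They are brittle: no dropping, hard pressing or swinging about, and leave everything else alone.

Things in the scene. Friction and masses are not known exactly. Their poses are not given: they have to be found in the camera images.
- rattle_a: closed brown fired-clay rattle, outwardly like the other two: a box 120 (x) x 54 (y) x 56 mm high, 0.3 to 0.5 kg; origin at the centre of its underside, z up. The three lie flat on the ware board side by side, about 125 mm apart, x axes along the board's x. Grip one across its 54 mm width at mid length, fingertips 20 mm or more above its underside so that they clear the block when it is set in
- rattle_b: closed brown fired-clay rattle, outwardly like the other two: a box 120 (x) x 54 (y) x 56 mm high, 0.3 to 0.5 kg; origin at the centre of its underside, z up. Each hides a 100 g ceramic ball, 32 mm across. In one, any of the three, it is loose; in two it is stuck near the +x end, where the loose one also lies at the start, so that at rest all three feel alike
- rattle_c: closed brown fired-clay rattle, outwardly like the other two: a box 120 (x) x 54 (y) x 56 mm high, 0.3 to 0.5 kg; origin at the centre of its underside, z up. The floor inside falls 5 degrees from middle to ends: tilted lengthwise 20 degrees, a loose ball rolls over in 0.5 s and stays there when levelled; its weight has moved 72 mm in x, 0.07 N m about y. Stuck: no change
- ware_board: fixed plywood board with a firm grey foam pad (240 (x) x 380 (y) mm, gives about 6 N per mm) on which the rattles lie; origin at the centre of its underside, the pad's top 15 mm above. A wooden stamp and a small white cup stand on it near its +x edge
- block: fixed wooden block 170 (x) x 104 (y) x 30 mm high; origin at the centre of its underside. Centred in its top a recess 122.4 (x) x 56.4 (y) mm, 14 mm deep down to a foam pad that gives 3 N per mm (its top 16 mm above the table), mouth bevelled 2 mm. A rattle fits, either way round, long axis along the block's x, 1.2 mm play a side
- stamp: small upright wooden stamp, 28 mm across, 45 mm high, on the ware board; a bystander; origin near the centre of its underside
- cup: small white cup 52 mm across, 45 mm high, on the ware board; a bystander; origin near the centre of its underside
- brush: brush lying on the table near the robot's left; a bystander; origin near the centre of its underside
- tube: upright cardboard tube 68 mm across, 170 mm high, beyond the board; a bystander; origin near the centre of its underside
- jar: closed grey jar 70 mm across, 90 mm high, beyond the block; a bystander; origin near the centre of its underside
- slat: wooden slat 160 x 30 x 7 mm lying on the table to the robot's right; a bystander; origin near the centre of its underside
Mind the look-alikes: they are no part of the job. What is shaped like the rattle_b but pink, purple or yellow is not meant.

How it is judged:
By the outcome, as a careful person would: the job done as asked, in the order asked, and still so for the second after the job is handed in, with the robot touching nothing.
It also fails if it takes over 72 s, if anything falls off the work surface, if the arm or the gripper's body presses on something with over 40 N, if the wrist force passes 120 N, or if a joint passes its speed limit or range.

## Robot

A 6-joint arm with a two-finger parallel gripper is mounted at the origin on the work surface. World frame = base frame: x ahead of the robot, y to its left, z up, the work surface at z = 0. Lengths are in m, angles in rad, forces in N, time in s.
With the tool pointing down it reaches from about 0.25 to 0.725 m from the base axis. Payload 4 kg.
Tool frame: the origin (TCP) lies midway between the tips of the shut fingers; the grasp point (between the pads) lies bot.pinch_z behind it (bot.pinch_z is the distance from the TCP to the grasp point, in m); z points along the fingers, y is the direction in which the jaws open and shut (so a half turn about z gives the same grasp; the last joint's range is limited). The gripper opens to 85 mm and grips with 20 to 120 N. Pads are 22 mm wide; open, the fingers measure 114 mm over their backs; the gripper's body (76 mm by 85 mm) begins 54 mm behind the grasp point. The pads swing forward as they close: fully open they stand 13 mm farther back than shut.
Start: joints at [1.157, 0.241, 0.005, 1.335, 0, 1.571], TCP at [0.201, 0.458, 0.231] pointing down, gripper open.
Joint ranges: [-2.72, 2.72], [-1.05, 1.87], [-1.09, 1.28], [-1.99, 2.15], [-1.42, 1.44], [-3.14, 3.14]. Speed limits (rad/s): [2.79, 2.79, 3.14, 3.14, 3.14, 3.14].

## Interface

Orientations are given as a unit quaternion [x, y, z, w].
In Python, from workcell import bot gives the robot as it stands. The module is installed in compiled form; this text tells all that it offers.
- The arm moves only by the tool move_arm, never from a script. Its argument "series" is a list that holds one entry, the list of rows, each a list of 7 numbers: the shift along the world's x, y, z in cm, then the turn, a rotation vector about the world's x, y, z in degrees, then the opening, from 0 (shut) to 1 (fully open). A call has exactly 5 rows; each row shifts and turns the pose as measured when the row begins; what a row does not reach is not made up. A row lasts 1/10 s, in which the tool goes at most 50 mm and 8.59 degrees, less where a joint would pass 70% of its speed; a pose out of reach is approached as far as the arm can. A call with a gripper value outside its range is refused whole. The fingers move at their own pace and stop on an object; the grip force is fixed at half the most. Time passes only in rows, so rows that do not move let the fingers close, or fill a call up. It gives the time, the measured TCP pose, the force and the opening at its end, in the units of the state.
- bot.get_obs(): the state, without advancing time (a new reading comes with each control period).
- bot.camera(name): name is "scene" or "top" or "wrist"; returns (picture, depth): 400x640x3 uint8, red, green, blue; 400x640 float32, m along the optical axis (not along the pixel's ray), 0 where there is no reading.
- bot.camera_info(name): a dict with "vfov" (degrees; the focal length in pixels is half the picture's height over the tangent of half this angle, whatever the lens; pixels are square), "cx", "cy" (the principal point, pixels), "k1" (the pictures are not rectified: a ray, as slopes to the right and down, at radius r is drawn at 1 + k1 r^2 times it, then the intrinsics apply), "cam_to_world" (4x4, takes a point from camera to world coordinates); the wrist camera has in their place "tool_from_camera" (4x4, takes a point from camera to tool coordinates, whose origin is the TCP and whose axes are the flange's). Camera axes: x right, y down, z forward; pixel columns grow to the right and rows downward; lengths in m; the calibration is good to about 2 mm. A picture is of the moment at which its call begins: read the wrist's pose just before it. camera_info takes no time and is no camera call.
- bot.job_done(): hands the job in, once; it reports no verdict.
Trained networks look in the newest picture that a camera, given by its name, has taken for a name from the list of things; names that differ only in an ending like _2 or _b are one class to them, and where a whole thing is asked for, a point or a joint stands for the part that bears it (a point fixed in the world has none). Each returns a list of dicts, best first, with "confidence" (0 to 1); they miss things now and then, are a little off and sometimes report something else, mostly with a low value. They report only what shows in the picture. A call takes as long as a camera call. They do not tell look-alikes from the thing itself.
- bot.find_in(camera, target): "at" ([x, y, z] in m, in world coordinates, good to about 4 mm: the middle of the surface that is visible of it).
The state is a dict: "clock": time; "joint_pos": joint angles; "joint_vel": joint speeds; "tau": joint torques, N m; "eef_pos": TCP position; "tool_rot": TCP orientation; "ft_force": force on the tool from outside, world axes, zero at the start; "ft_torque": the same for the moment, N m; "grip_width": finger opening in m.
Only numpy, scipy, OpenCV 4.12 (cv2) and the standard library are available. Lean on these libraries where they do the work, as an engineer would, in place of code of your own. Each camera call takes 0.05 s, during which the arm holds its last target.

## Working session

There is one attempt and no reset: what is moved stays moved. The work goes in short steps, Python scripts to look and compute and a tool call to move; the robot and the scene stay as the last step left them, time stands still between calls to the robot, and variables do not carry over. Pictures are saved under pics/ and viewed, and the job is handed in when it is done.

Besides the shell and the picture viewer there is one more tool, called after ">>>" as name([rows], argument=value, ...), one row to a line, values as JSON. move_arm: Moves the arm, as the interface text tells. Its arguments: {"type":"object","properties":{"series":{"type":"array","items":{"type":"array","items":{"type":"array","items":{"type":"number"}}}}},"required":["series"]}

```bash
mkdir -p pics; ls
python3 - <<'E'
from workcell import bot
import cv2, numpy as np
o=bot.get_obs(); print(o, bot.pinch_z)
for c in ("scene","top"):
    p,d=bot.camera(c); cv2.imwrite(f"pics/{c}0.png",p[:,:,::-1]); np.save(f"pics/{c}0.npy",d)
    print(c,bot.camera_info(c))
for n in ("rattle_a","block"):
    for r in bot.find_in("top",n): print(n,r)
print(bot.camera_info("wrist"), bot.get_obs()["clock"])
E
```

```text
pics
{'clock': 0.0, 'joint_pos': array([ 1.15698575e+00,  2.41406556e-01,  3.70819489e-03,  1.33517338e+00,
       -4.71396085e-05,  1.57080594e+00]), 'joint_vel': array([ 0.00152131, -0.00050677,  0.00027518,  0.00031265, -0.00088657,
        0.0005955 ]), 'tau': array([ 4.03409410e-05, -3.72322083e+01,  2.52404273e+01,  1.70644530e-02,
       -8.63097080e-05, -8.16713907e-06]), 'eef_pos': array([0.20081059, 0.45721555, 0.23041003]), 'tool_rot': array([ 2.05436752e-01,  9.78669844e-01, -1.02041822e-03, -1.90106678e-04]), 'ft_force': array([-0.33757722, -0.17938835,  0.49557248]), 'ft_torque': array([-0.01727473,  0.02330875,  0.02554602]), 'grip_width': 0.08541279753494735} 0.0187
scene {'vfov': 53.769641853402035, 'cx': 321.75846021236765, 'cy': 197.76486226576534, 'k1': -0.04110927994354261, 'cam_to_world': array([[ 8.47588940e-01,  3.17349686e-01, -4.25302440e-01,
         1.03401121e+00],
       [ 5.30653328e-01, -5.07164647e-01,  6.79110496e-01,
        -8.78612183e-01],
       [-1.82858948e-04, -8.01294701e-01, -5.98269812e-01,
         7.31393701e-01],
       [ 0.00000000e+00
[... 758 characters left out ...]
'at': [0.6045, -0.3096, 0.0692], 'confidence': 0.58}
block {'at': [0.5679, 0.278, 0.0324], 'confidence': 0.98}
block {'at': [0.587, -0.1866, 0.0658], 'confidence': 0.72}
block {'at': [0.7292, 0.2746, 0.0896], 'confidence': 0.21}
{'vfov': 61.31739495399408, 'cx': 318.0620478813883, 'cy': 199.71269759629072, 'k1': 0.01743713253096335, 'tool_from_camera': array([[-3.74489421e-04, -9.58588149e-01, -2.84795751e-01,
         7.21975782e-02],
       [ 9.99999910e-01, -3.02334693e-04, -2.97318104e-04,
         5.88479842e-04],
       [ 1.98901975e-04, -2.84795837e-01,  9.58588176e-01,
        -1.43182982e-01],
       [ 0.00000000e+00,  0.00000000e+00,  0.00000000e+00,
         1.00000000e+00]])} 0.2
```

View pics/top0.png

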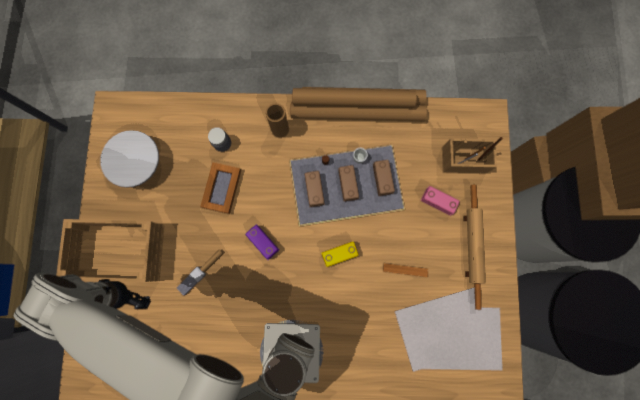

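View pics/scene0.png

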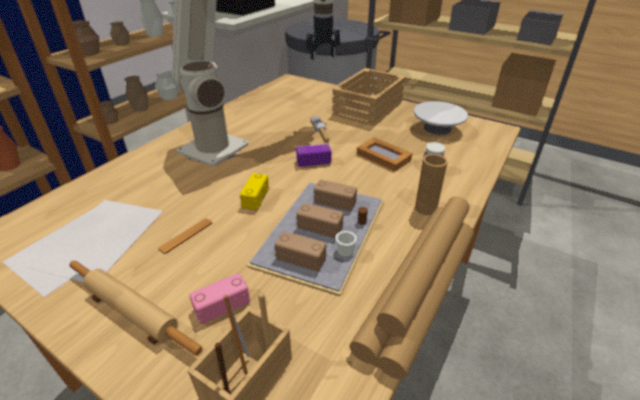

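The top view shows the three brown rattles at about (315,188), (348,183) and (384,178), with the block at (220,188). The purple, yellow and pink look-alikes lie off the board. I'll move to a view over both the board and the block.

>>> move_arm([
  [[2.8, -3.4, 1.2, 0, 0, 3.4, 1], [2.8, -3.4, 1.2, 0, 0, 3.4, 1], [2.8, -3.4, 1.2, 0, 0, 3.4, 1], [2.8, -3.4, 1.2, 0, 0, 3.4, 1], [2.8, -3.4, 1.2, 0, 0, 3.4, 1]],
])

```text
clock: 0.7
eef_pos: [0.3401, 0.2845, 0.2888]
tool_rot: [0.046, 0.999, -0.003, -0.002]
ft_force: [0.7, 0.5, 0.9]
grip_width: 0.0854
```

>>> move_arm([
  [[2.8, -3.4, 1.2, 0, 0, 3.4, 1], [2.8, -3.4, 1.2, 0, 0, 3.4, 1], [2.8, -3.4, 1.2, 0, 0, 3.4, 1], [2.8, -3.4, 1.2, 0, 0, 3.4, 1], [2.8, -3.4, 1.2, 0, 0, 3.4, 1]],
])

```text
clock: 1.2
eef_pos: [0.4838, 0.1062, 0.3511]
tool_rot: [-0.109, 0.994, -0.003, -0.001]
ft_force: [0.8, 0.8, 0.9]
grip_width: 0.0852
```

>>> move_arm([
  [[0, -3, 0, 0, 0, 2, 1], [0, -3, 0, 0, 0, 2, 1], [0, 0, 0, 0, 0, 0, 1], [0, 0, 0, 0, 0, 0, 1], [0, 0, 0, 0, 0, 0, 1]],
])

```text
clock: 1.7
eef_pos: [0.4876, 0.0392, 0.3506]
tool_rot: [-0.14, 0.99, -0.003, -0.0]
ft_force: [-0.3, -0.3, 0.4]
grip_width: 0.0855
```

```bash
cat > h.py <<'E'
from workcell import bot
import cv2, numpy as np
from scipy.spatial.transform import Rotation as R
def T_tool(o):
    T=np.eye(4);T[:3,:3]=R.from_quat(o['tool_rot']).as_matrix();T[:3,3]=o['eef_pos'];return T
def shot(cam,name):
    o=bot.get_obs(); p,d=bot.camera(cam); i=bot.camera_info(cam)
    C=i['cam_to_world'] if cam!='wrist' else T_tool(o)@i['tool_from_camera']
    cv2.imwrite(f'pics/{name}.png',p[:,:,::-1]); np.savez(f'pics/{name}.npz',p=p,d=d,C=C)
    return p,d,C,i
def cloud(d,C,i):
    f=200/np.tan(np.radians(i['vfov']/2)); h,w=d.shape
    u,v=np.meshgrid(np.arange(w),np.arange(h))
    K=np.array([[f,0,i['cx']],[0,f,i['cy']],[0,0,1]])
    s=cv2.undistortPoints(np.stack([u.ravel(),v.ravel()],1).astype(np.float64)[:,None],K,np.array([i['k1'],0,0,0,0]))[:,0].reshape(h,w,2)
    P=np.dstack([s[...,0]*d,s[...,1]*d,d])
    return P@C[:3,:3].T+C[:3,3]
def st():
    o=bot.get_obs(); Rm=R.from_quat(o['tool_rot']).as_matrix()
    print('t',round(o['clock'],2),'eef',o['eef_pos'].round(4),'ydir',np.degrees(np.arctan2(Rm[1,1],Rm[0,1])).round(2),'z',Rm[:,2].round(3),'F',o['ft_force'].round(2),'M',o['ft_torque'].round(3),'w',round(o['grip_width'],4),'j',o['joint_pos'].round(2))
    return o
def go(pos,yaw,tilt=0):
    """delta to TCP pos; tool y along yaw+90 (deg), tool x at yaw+180; tilt about rattle y axis"""
    o=st(); Y=R.from_euler('z',yaw,degrees=True)
    G=Y*R.from_euler('y',tilt,degrees=True)*R.from_matrix(np.diag([-1,1,-1.]))
    dr=(G*R.from_quat(o['tool_rot']).inv()).as_rotvec(degrees=True)
    print('delta cm',((np.array(pos)-o['eef_pos'])*100).round(2),'rot',dr.round(2))
E
python3 - <<'E'
from h import *
st()
p,d,C,i=shot('wrist','w1')
W=cloud(d,C,i)
m=(W[...,2]>0.064)&(W[...,2]<0.08)&(d>0)
mm=(p[...,0].astype(int)-p[...,2]>15)
n,l,s,c=cv2.connectedComponentsWithStats(m.astype(np.uint8))
for k in range(1,n):
    if s[k,4]>300:
        q=W[l==k]; r=cv2.minAreaRect((q[:,:2]*1000).astype(np.float32)); print(s[k],r,np.median(q[:,2]))
print('pad z',)
for nme in('rattle_a','block'):
  for r in bot.find_in('wrist',nme): print(nme,r)
E
```

```text
t 1.7 eef [0.4876 0.0392 0.3506] ydir 106.14 z [ 0.    -0.007 -1.   ] F [-0.28 -0.29  0.38] M [-0.029  0.024  0.066] w 0.0855 j [ 0.08  0.2   0.26  1.63 -0.01 -0.2 ]
[   1  128   58   94 4069] ((613.5210571289062, -310.599609375), (118.36927795410156, 54.71388244628906), 9.961173057556152) 0.07093450146381275
[ 108  140   48   91 3783] ((590.9754638671875, -185.00555419921875), (118.00828552246094, 54.14933776855469), 10.256607055664062) 0.07097494087163103
[ 206  149   44   90 3609] ((567.6133422851562, -64.60930633544922), (118.46397399902344, 55.57168197631836), 10.248164176940918) 0.07096869280704399
[ 596  313   44   65 1535] ((634.2260131835938, 538.1935424804688), (106.64852905273438, 58.15684127807617), 26.214309692382812) 0.07420819414483182
[260 342  45  21 328] ((784.0591430664062, 67.9312744140625), (27.71312141418457, 66.84823608398438), 9.94323444366455) 0.07160877052856116
pad z
rattle_a {'at': [0.5812, -0.1824, 0.0738], 'confidence': 0.96}
rattle_a {'at': [0.3626, -0.1543, 0.0569], 'confidence': 0.95}
rattle_a {'at': [0.6065, -0.3003, 0.0714], 'confidence': 0.88}
rattle_a {'at': [0.5626, -0.0632, 0.0688], 'confidence': 0.74}
rattle_a {'at': [0.3761, 0.108, 0.0603], 'confidence': 0.56}
block {'at': [0.2622, 0.3319, 0.0194], 'confidence': 0.18}
```

View pics/w1.png

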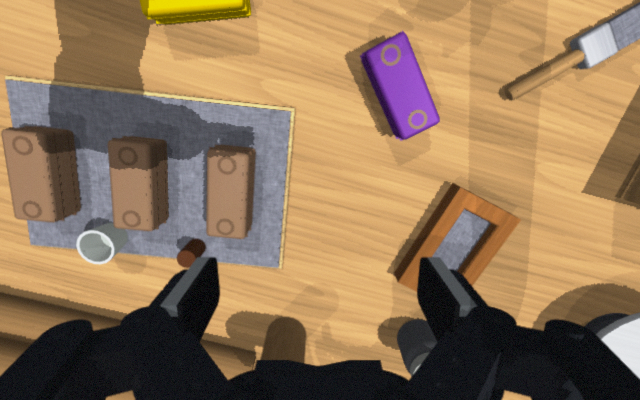

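The wrist view shows the rattles at about (40,175), (138,185) and (231,193), and the block at about (458,235), partly behind a finger. I'll measure the block from this picture and from the top camera.

Run:
```python
from h import *
for name,cam in(('w1','wrist'),('t1','top')):
    if cam=='top': p,d,C,i=shot('top','t1')
    else:
        z=np.load('pics/w1.npz');p,d,C=z['p'],z['d'],z['C'];i=bot.camera_info('wrist')
    W=cloud(d,C,i)
    near=(np.hypot(W[...,0]-.568,W[...,1]-.278)<.13)&(d>0)
    for lo,hi in((.023,.037),(.010,.022)):
        m=near&(W[...,2]>lo)&(W[...,2]<hi)
        n,l,s,c=cv2.connectedComponentsWithStats(m.astype(np.uint8))
        for k in range(1,n):
            if s[k,4]>60:
                q=W[l==k]; print(cam,lo,s[k],cv2.minAreaRect((q[:,:2]*1000).astype(np.float32)),np.median(q[:,2]))
from h import go
go([.567,-.065,.12],10.2)
```

```text
wrist 0.023 [ 397  187  124  104 3869] ((569.729736328125, 277.0003967285156), (106.25508880615234, 169.7417449951172), 78.78445434570312) 0.030226866024215093
wrist 0.01 [396 184  62  95 394] ((559.6903686523438, 225.75267028808594), (2.206047296524048, 169.27479553222656), 78.78477478027344) 0.01614796723764164
wrist 0.01 [ 432  209   62   64 1896] ((557.0892333984375, 282.63824462890625), (51.505943298339844, 92.0216064453125), 78.82766723632812) 0.01643782346444933
top 0.023 [200 163  26  49 449] ((571.5458374023438, 285.6322326660156), (87.7088623046875, 167.09176635742188), 79.20447540283203) 0.030362057212316662
top 0.01 [209 171  17  34 295] ((571.7430419921875, 280.7726135253906), (55.26024627685547, 118.8366928100586), 82.65044403076172) 0.015753827619434668
t 1.9 eef [0.4876 0.0398 0.3508] ydir 106.24 z [ 0.001 -0.007 -1.   ] F [ 0.2  -0.23  0.38] M [-0.015 -0.039  0.013] w 0.0852 j [ 0.09  0.2   0.26  1.63 -0.01 -0.2 ]
delta cm [  7.94 -10.48 -23.08] rot [ 0.41  0.01 -6.04]
```

>>> move_arm([
  [[1.6, -2.1, -3.2, 0, 0, -1.2, 1], [1.6, -2.1, -3.2, 0, 0, -1.2, 1], [1.6, -2.1, -3.2, 0, 0, -1.2, 1], [1.6, -2.1, -3.2, 0, 0, -1.2, 1], [1.6, -2.1, -3.2, 0, 0, -1.2, 1]],
])

```text
clock: 2.4
eef_pos: [0.5724, -0.061, 0.1933]
tool_rot: [-0.094, 0.996, -0.004, 0.008]
ft_force: [0.3, -0.3, 0.7]
grip_width: 0.0855
```

```bash
cat >> h.py <<'E'
def rattles(name,lo=.064,hi=.08):
    p,d,C,i=shot('wrist',name); W=cloud(d,C,i)
    m=(W[...,2]>lo)&(W[...,2]<hi)&(d>0)&(np.hypot(W[...,0]-.59,W[...,1]+.185)<.25)
    n,l,s,c=cv2.connectedComponentsWithStats(m.astype(np.uint8))
    for k in range(1,n):
        if s[k,4]>300:
            q=W[l==k]; r=cv2.minAreaRect((q[:,:2]*1000).astype(np.float32)); print(s[k],np.round(r[0],1),np.round(r[1],1),round(r[2],1),np.median(q[:,2]).round(4))
E
python3 - <<'E'
from h import *
bot.camera('wrist');bot.camera('wrist')
rattles('w2')
go([.568,-.0645,.12],10.2)
E
```

```text
[   0  112   57  144 5764] [ 614.4 -292.7] [ 41.  122.7] 87.1 0.0709
[ 120  113   85  143 9545] [ 591.1 -185.6] [117.9  53.3] 10.2 0.0711
[ 283  113   70  143 9410] [568.  -64.3] [118.3  54.1] 10.3 0.0711
t 2.55 eef [ 0.5703 -0.0613  0.1911] ydir 100.72 z [ 0.01  -0.006 -1.   ] F [-0.87 -0.35  0.46] M [0.079 0.006 0.016] w 0.0854 j [-0.1   0.4   0.12  1.28 -0.   -0.29]
delta cm [-0.23 -0.32 -7.11] rot [ 0.33  0.57 -0.52]
```

View pics/w2.png

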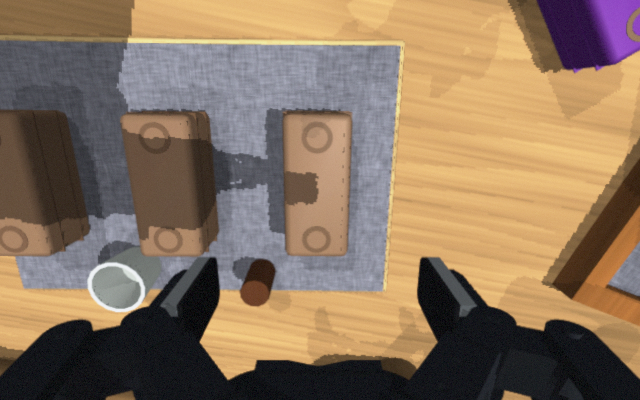

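>>> move_arm([
  [[-0.2, -0.3, -2, 0.3, 0.6, -0.5, 1], [0, 0, -2.5, 0, 0, 0, 1], [0, 0, -2.5, 0, 0, 0, 1], [0, 0, -2, 0, 0, 0, 1], [0, 0, 0, 0, 0, 0, 1]],
])

```text
clock: 3.05
eef_pos: [0.572, -0.0586, 0.1076]
tool_rot: [-0.093, 0.996, -0.0, 0.006]
ft_force: [-0.3, 0.3, 0.3]
grip_width: 0.0853
```

Run:
```python
from h import *
go([.568,-.0644,.037],10.2)
```

```text
t 3.05 eef [ 0.572  -0.0586  0.1076] ydir 100.68 z [ 0.013  0.    -1.   ] F [-0.32  0.31  0.28] M [0.067 0.014 0.02 ] w 0.0853 j [-0.1   0.46 -0.01  1.09  0.   -0.29]
delta cm [-0.4  -0.58 -7.06] rot [-0.01  0.73 -0.48]
```

>>> move_arm([
  [[-0.4, -0.6, -1.5, 0, 0.7, -0.5, 1], [-0.2, -0.3, -1.5, 0, 0.3, -0.2, 1], [0, 0, -1.5, 0, 0, 0, 1], [0, 0, -1.2, 0, 0, 0, 1], [0, 0, 0, 0, 0, 0, 1]],
])

```text
clock: 3.55
eef_pos: [0.5691, -0.067, 0.0531]
tool_rot: [-0.088, 0.996, -0.001, 0.002]
ft_force: [-0.9, 0.5, -0.3]
grip_width: 0.0856
```

Run:
```python
from h import *
go([.568,-.0644,.037],10.2)
```

```text
t 3.55 eef [ 0.5691 -0.067   0.0531] ydir 100.08 z [ 0.004 -0.001 -1.   ] F [-0.86  0.46 -0.32] M [0.007 0.023 0.073] w 0.0856 j [-0.12  0.51 -0.08  0.97 -0.   -0.29]
delta cm [-0.11  0.26 -1.61] rot [0.05 0.2  0.12]
```

>>> move_arm([
  [[-0.1, 0.2, -0.8, 0, 0.2, 0, 1], [0, 0, -0.6, 0, 0, 0, 1], [0, 0, -0.2, 0, 0, 0, 1], [0, 0, 0, 0, 0, 0, 1], [0, 0, 0, 0, 0, 0, 1]],
])

```text
clock: 4.05
eef_pos: [0.5691, -0.065, 0.037]
tool_rot: [-0.088, 0.996, -0.001, 0.001]
ft_force: [0.2, -0.0, -0.1]
grip_width: 0.0854
```

Run:
```python
from h import *
go([.568,-.0644,.037],10.2)
```

```text
t 4.05 eef [ 0.5691 -0.065   0.037 ] ydir 100.07 z [ 0.002 -0.001 -1.   ] F [ 0.16 -0.05 -0.09] M [0.036 0.033 0.008] w 0.0854 j [-0.11  0.53 -0.1   0.94 -0.   -0.29]
delta cm [-0.11  0.06  0.  ] rot [0.06 0.11 0.13]
```

Well placed. Closing.

>>> move_arm([
  [[0, 0, 0, 0, 0, 0, 0], [0, 0, 0, 0, 0, 0, 0], [0, 0, 0, 0, 0, 0, 0], [0, 0, 0, 0, 0, 0, 0], [0, 0, 0, 0, 0, 0, 0]],
])

```text
clock: 4.55
eef_pos: [0.5698, -0.0648, 0.0382]
tool_rot: [-0.088, 0.996, -0.0, 0.002]
ft_force: [0.0, -0.1, 0.3]
grip_width: 0.0531
```

>>> move_arm([
  [[0, 0, 0, 0, 0, 0, 0], [0, 0, 0.5, 0, 0, 0, 0], [0, 0, 0.8, 0, 0, 0, 0], [0, 0, 1, 0, 0, 0, 0], [0, 0, 1, 0, 0, 0, 0]],
])

```text
clock: 5.05
eef_pos: [0.566, -0.0647, 0.0695]
tool_rot: [-0.088, 0.996, 0.0, -0.003]
ft_force: [-0.1, -0.3, -4.3]
grip_width: 0.0534
```

>>> move_arm([
  [[0, 0, 1.5, 0, 0, 0, 0], [0, 0, 1.5, 0, 0, 0, 0], [0, 0, 1.5, 0, 0, 0, 0], [0, 0, 1, 0, 0, 0, 0], [0, 0, 0, 0, 0, 0, 0]],
])

```text
clock: 5.55
eef_pos: [0.5669, -0.065, 0.1315]
tool_rot: [-0.088, 0.996, -0.0, -0.001]
ft_force: [0.4, -0.2, -4.5]
grip_width: 0.0533
```

```bash
cat >> h.py <<'E'
def avg(n=8,yaw=10.2):
    F=[];M=[]
    for _ in range(n):
        bot.camera('top'); o=bot.get_obs(); F.append(o['ft_force']); M.append(o['ft_torque'])
    y=R.from_euler('z',-yaw,degrees=True); M=y.apply(np.array(M)); F=np.array(F)
    print('F',F.mean(0).round(2),'M (board axes)',M.mean(0).round(4),'sd',M.std(0).round(3))
E
python3 - <<'E'
from h import *
st(); avg(8); go([.568,-.0644,.13],10.2)
E
```

```text
t 5.55 eef [ 0.5669 -0.065   0.1315] ydir 100.07 z [-0.001 -0.001 -1.   ] F [ 0.44 -0.2  -4.55] M [ 0.026 -0.026 -0.064] w 0.0533 j [-0.11  0.44  0.02  1.16 -0.   -0.29]
F [ 0.21  0.03 -4.37] M (board axes) [ 0.0252  0.0054 -0.0056] sd [0.033 0.021 0.044]
t 5.95 eef [ 0.5651 -0.0648  0.1283] ydir 100.06 z [-0.007 -0.    -1.   ] F [ 0.54 -0.42 -5.37] M [-0.049 -0.041  0.064] w 0.053 j [-0.11  0.44  0.02  1.15 -0.   -0.29]
delta cm [0.29 0.04 0.17] rot [ 0.02 -0.38  0.14]
```

>>> move_arm([
  [[0, 0, 0.2, 0.7, -4, 0, 0], [0, 0, 0, 0.8, -4.5, 0, 0], [0, 0, 0, 0.8, -4.5, 0, 0], [0, 0, 0, 0.8, -4.5, 0, 0], [0, 0, 0, 0.7, -4, 0, 0]],
])

```text
clock: 6.45
eef_pos: [0.5656, -0.0641, 0.1275]
tool_rot: [-0.087, 0.978, 0.017, 0.189]
ft_force: [-0.3, -0.5, -5.2]
grip_width: 0.0534
```

Run:
```python
from h import *
st(); avg(16); go([.568,-.0644,.13],10.2)
```

```text
t 6.45 eef [ 0.5656 -0.0641  0.1275] ydir 100.19 z [ 0.367  0.066 -0.928] F [-0.34 -0.5  -5.15] M [-0.173  0.711  0.012] w 0.0534 j [-0.18  0.21 -0.41  0.6   0.13 -0.34]
F [-0.4  -0.08 -4.35] M (board axes) [ 7.000e-04  7.636e-01 -7.700e-03] sd [0.025 0.133 0.034]
t 7.25 eef [ 0.5667 -0.0641  0.1279] ydir 100.2 z [ 0.366  0.066 -0.928] F [ 0.82  0.62 -4.5 ] M [-0.111  0.72   0.024] w 0.0529 j [-0.18  0.21 -0.4   0.6   0.13 -0.34]
delta cm [ 0.13 -0.03  0.21] rot [-3.89 21.48  0.  ]
```

>>> move_arm([
  [[0, 0, 0.2, -0.7, 4, 0, 0], [0, 0, 0, -0.8, 4.5, 0, 0], [0, 0, 0, -0.8, 4.4, 0, 0], [0, 0, 0, -0.8, 4.4, 0, 0], [0, 0, 0, -0.7, 4.1, 0, 0]],
])

```text
clock: 7.75
eef_pos: [0.5636, -0.0644, 0.1299]
tool_rot: [-0.088, 0.996, 0.0, -0.006]
ft_force: [1.1, -0.0, -5.0]
grip_width: 0.0532
```

Run:
```python
from h import *
st(); avg(4);avg(10); go([.568,-.0644,.13],10.2)
```

```text
t 7.75 eef [ 0.5636 -0.0644  0.1299] ydir 100.06 z [-0.012 -0.001 -1.   ] F [ 1.07 -0.05 -4.96] M [ 0.004 -0.128  0.016] w 0.0532 j [-0.11  0.44  0.02  1.16 -0.   -0.29]
F [ 1.77 -0.15 -4.39] M (board axes) [-0.0259 -0.158  -0.0181] sd [0.071 0.297 0.015]
F [-0.02 -0.01 -4.3 ] M (board axes) [-0.0123  0.0142 -0.0035] sd [0.02  0.033 0.028]
t 8.45 eef [ 0.5626 -0.0645  0.1296] ydir 100.05 z [-0.01 -0.   -1.  ] F [ 0.49 -0.07 -3.32] M [-0.044  0.015 -0.036] w 0.0527 j [-0.11  0.44  0.02  1.16 -0.   -0.29]
delta cm [0.54 0.01 0.04] rot [ 0.02 -0.58  0.15]
```

Rattle nearest the block: no change in My (about +0.01, against −0.07 expected for a loose ball), so it is stuck. I'll set it back down.

>>> move_arm([
  [[0.6, 0, -2, 0, -0.6, 0, 0], [0, 0, -2, 0, 0, 0, 0], [0, 0, -2, 0, 0, 0, 0], [0, 0, -1, 0, 0, 0, 0], [0, 0, 0, 0, 0, 0, 0]],
])

```text
clock: 8.95
eef_pos: [0.5701, -0.0648, 0.0595]
tool_rot: [-0.087, 0.996, -0.001, 0.003]
ft_force: [-0.7, -0.5, -4.5]
grip_width: 0.0531
```

Run:
```python
from h import *
go([.569,-.065,.038],10.2)
```

```text
t 8.95 eef [ 0.5701 -0.0648  0.0595] ydir 100.04 z [ 0.006 -0.001 -1.   ] F [-0.71 -0.47 -4.46] M [-0.    0.06  0.  ] w 0.0531 j [-0.11  0.51 -0.07  0.99 -0.   -0.29]
delta cm [-0.11 -0.02 -2.15] rot [0.05 0.34 0.16]
```

>>> move_arm([
  [[0, 0, -1, 0, 0.3, 0, 0], [0, 0, -0.6, 0, 0, 0, 0], [0, 0, -0.3, 0, 0, 0, 0], [0, 0, -0.2, 0, 0, 0, 0], [0, 0, 0, 0, 0, 0, 0]],
])

```text
clock: 9.45
eef_pos: [0.5722, -0.065, 0.0394]
tool_rot: [-0.087, 0.996, -0.001, 0.002]
ft_force: [0.9, 0.2, -3.7]
grip_width: 0.0531
```

Run:
```python
from h import *
go([.569,-.065,.038],10.2)
```

```text
t 9.45 eef [ 0.5722 -0.065   0.0394] ydir 100.03 z [ 0.005 -0.001 -1.   ] F [ 0.87  0.17 -3.69] M [-0.019  0.019 -0.028] w 0.0531 j [-0.11  0.53 -0.09  0.95 -0.   -0.29]
delta cm [-0.32  0.   -0.14] rot [0.08 0.26 0.17]
```

>>> move_arm([
  [[0, 0, -0.1, 0, 0.3, 0, 0], [0, 0, -0.1, 0, 0, 0, 0], [0, 0, -0.05, 0, 0, 0, 0], [0, 0, 0, 0, 0, 0, 0], [0, 0, 0, 0, 0, 0, 0]],
])

```text
clock: 9.95
eef_pos: [0.573, -0.0651, 0.0387]
tool_rot: [-0.087, 0.996, -0.001, 0.001]
ft_force: [0.4, -0.1, -5.1]
grip_width: 0.053
```

Run:
```python
from h import *
go([.569,-.065,.038],10.2)
```

```text
t 9.95 eef [ 0.573  -0.0651  0.0387] ydir 100.04 z [ 0.001 -0.001 -1.   ] F [ 0.38 -0.1  -5.09] M [-0.006  0.011 -0.015] w 0.053 j [-0.11  0.54 -0.08  0.95 -0.   -0.29]
delta cm [-0.4   0.01 -0.07] rot [0.08 0.08 0.16]
```

>>> move_arm([
  [[0, 0, -0.15, 0, 0, 0, 0], [0, 0, -0.15, 0, 0, 0, 0], [0, 0, -0.1, 0, 0, 0, 0], [0, 0, 0, 0, 0, 0, 0], [0, 0, 0, 0, 0, 0, 0]],
])

```text
clock: 10.45
eef_pos: [0.5732, -0.0651, 0.0382]
tool_rot: [-0.087, 0.996, -0.001, 0.002]
ft_force: [-1.8, 0.1, -1.1]
grip_width: 0.053
```

>>> move_arm([
  [[0, 0, -0.05, 0, 0, 0, 0], [0, 0, 0, 0, 0, 0, 1], [0, 0, 0, 0, 0, 0, 1], [0, 0, 0, 0, 0, 0, 1], [0, 0, 0, 0, 0, 0, 1]],
])

```text
clock: 10.95
eef_pos: [0.5761, -0.0654, 0.0382]
tool_rot: [-0.087, 0.996, -0.001, 0.004]
ft_force: [-0.2, 0.2, 0.0]
grip_width: 0.0853
```

>>> move_arm([
  [[0, 0, 0, 0, 0, 0, 1], [0, 0, 1, 0, 0, 0, 1], [0, 0, 3, 0, 0, 0, 1], [0, 0, 3.5, 0, 0, 0, 1], [0, 0, 4, 0, 0, 0, 1]],
])

```text
clock: 11.45
eef_pos: [0.5706, -0.0648, 0.1512]
tool_rot: [-0.087, 0.996, -0.0, -0.003]
ft_force: [0.4, -0.5, -0.3]
grip_width: 0.0853
```

Run:
```python
from h import *
rattles('w3'); go([.591,-.1855,.037],10.2)
```

```text
[   90   119   101   164 12638] [ 591.5 -185.4] [118.9  53.8] 10.0 0.0711
[  277   121    81   163 12199] [571.5 -64.8] [118.9  54. ] 10.1 0.0711
[  0 203  20  82 877] [ 638.8 -280. ] [62.3 10. ] 0.6 0.0678
t 11.5 eef [ 0.5751 -0.0653  0.1598] ydir 100.03 z [ 0.008 -0.002 -1.   ] F [ 1.84 -1.35  5.7 ] M [-0.029 -0.12  -0.045] w 0.0853 j [-0.11  0.43  0.08  1.22 -0.   -0.29]
delta cm [  1.59 -12.02 -12.28] rot [0.11 0.48 0.17]
```

View pics/w3.png

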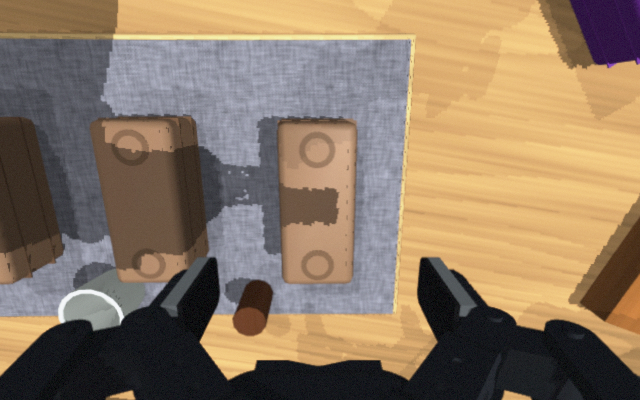

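Rattle 1 lies flat on the pad at about (318,200). Next is the middle one, at about (148,200).

>>> move_arm([
  [[0.5, -3, -0.5, 0, 0.2, 0, 1], [0.5, -3, -0.5, 0, 0.2, 0, 1], [0.4, -3, -0.5, 0, 0, 0, 1], [0.3, -3, -0.5, 0, 0, 0, 1], [0, 0, -1, 0, 0, 0, 1]],
])

```text
clock: 12.0
eef_pos: [0.5986, -0.1892, 0.1412]
tool_rot: [-0.09, 0.996, -0.004, 0.011]
ft_force: [-0.9, 0.3, 0.3]
grip_width: 0.085
```

Run:
```python
from h import *
go([.5913,-.1854,.037],10.2)
```

```text
t 12.0 eef [ 0.5986 -0.1892  0.1412] ydir 100.28 z [ 0.022 -0.007 -1.   ] F [-0.85  0.33  0.3 ] M [ 0.033  0.01  -0.022] w 0.085 j [-0.31  0.52  0.19  1.21  0.   -0.49]
delta cm [ -0.73   0.38 -10.42] rot [ 0.39  1.27 -0.08]
```

>>> move_arm([
  [[-0.7, 0.4, -1.5, 0.4, 1.2, 0, 1], [0, 0, -2, 0, 0, 0, 1], [0, 0, -2, 0, 0, 0, 1], [0, 0, -1.5, 0, 0, 0, 1], [0, 0, 0, 0, 0, 0, 1]],
])

```text
clock: 12.5
eef_pos: [0.5874, -0.1807, 0.0659]
tool_rot: [-0.091, 0.996, 0.003, -0.003]
ft_force: [-0.7, 0.1, 0.1]
grip_width: 0.0856
```

Run:
```python
from h import *
go([.5913,-.1854,.037],10.2)
```

```text
t 12.5 eef [ 0.5874 -0.1807  0.0659] ydir 100.39 z [-0.007  0.004 -1.   ] F [-0.75  0.14  0.11] M [-0.017  0.015 -0.027] w 0.0856 j [-0.3   0.58  0.08  1.08  0.   -0.48]
delta cm [ 0.39 -0.47 -2.89] rot [-0.26 -0.41 -0.19]
```

>>> move_arm([
  [[0.3, -0.4, -1.2, -0.2, -0.3, -0.1, 1], [0, -0.1, -1.0, 0, 0, 0, 1], [0, 0, -0.4, 0, 0, 0, 1], [0, 0, 0, 0, 0, 0, 1], [0, 0, 0, 0, 0, 0, 1]],
])

```text
clock: 13.0
eef_pos: [0.591, -0.184, 0.0389]
tool_rot: [-0.091, 0.996, 0.001, -0.001]
ft_force: [-0.8, 0.1, 0.2]
grip_width: 0.0854
```

Run:
```python
from h import *
go([.5913,-.1854,.037],10.2)
```

```text
t 13.0 eef [ 0.591  -0.184   0.0389] ydir 100.44 z [-0.001  0.001 -1.   ] F [-0.78  0.07  0.18] M [0.009 0.016 0.015] w 0.0854 j [-0.3   0.61  0.05  1.01  0.   -0.48]
delta cm [ 0.03 -0.14 -0.19] rot [-0.06 -0.08 -0.24]
```

>>> move_arm([
  [[0, -0.1, -0.2, 0, 0, -0.2, 1], [0, 0, 0, 0, 0, 0, 0], [0, 0, 0, 0, 0, 0, 0], [0, 0, 0, 0, 0, 0, 0], [0, 0, 0, 0, 0, 0, 0]],
])

```text
clock: 13.5
eef_pos: [0.5921, -0.186, 0.0389]
tool_rot: [-0.089, 0.996, -0.0, 0.001]
ft_force: [-0.5, 0.7, -0.5]
grip_width: 0.0533
```

>>> move_arm([
  [[0, 0, 0, 0, 0, 0, 0], [0, 0, 0.5, 0, 0, 0, 0], [0, 0, 0.8, 0, 0, 0, 0], [0, 0, 1, 0, 0, 0, 0], [0, 0, 1, 0, 0, 0, 0]],
])

```text
clock: 14.0
eef_pos: [0.5881, -0.1844, 0.0693]
tool_rot: [-0.089, 0.996, 0.002, -0.004]
ft_force: [-0.1, -0.6, -4.3]
grip_width: 0.0536
```

>>> move_arm([
  [[0, 0, 1.5, 0, 0, 0, 0], [0, 0, 1.5, 0, 0, 0, 0], [0, 0, 1.5, 0, 0, 0, 0], [0, 0, 1, 0, 0, 0, 0], [0, 0, 0, 0, 0, 0, 0]],
])

```text
clock: 14.5
eef_pos: [0.5889, -0.1845, 0.131]
tool_rot: [-0.089, 0.996, 0.001, -0.002]
ft_force: [0.3, 0.2, -5.1]
grip_width: 0.0531
```

Run:
```python
from h import *
st(); avg(2);avg(10); go([.5913,-.1854,.13],10.2)
```

```text
t 14.5 eef [ 0.5889 -0.1845  0.131 ] ydir 100.21 z [-0.005  0.002 -1.   ] F [ 0.31  0.25 -5.09] M [ 0.008 -0.017  0.015] w 0.0531 j [-0.3   0.53  0.17  1.22  0.   -0.48]
F [-0.49 -0.01 -4.71] M (board axes) [-0.0284  0.0396 -0.003 ] sd [0.015 0.012 0.013]
F [ 0.05  0.09 -4.9 ] M (board axes) [-0.0254  0.0182 -0.0015] sd [0.017 0.036 0.025]
t 15.1 eef [ 0.5875 -0.1841  0.1283] ydir 100.2 z [-0.009  0.004 -1.   ] F [-0.61  1.34 -5.14] M [-0.039  0.03  -0.005] w 0.0532 j [-0.3   0.53  0.17  1.22  0.   -0.48]
delta cm [ 0.38 -0.13  0.17] rot [-0.2  -0.52 -0.  ]
```

>>> move_arm([
  [[0, 0, 0.2, 0.7, -4, 0, 0], [0, 0, 0, 0.8, -4.5, 0, 0], [0, 0, 0, 0.8, -4.5, 0, 0], [0, 0, 0, 0.8, -4.5, 0, 0], [0, 0, 0, 0.7, -4, 0, 0]],
])

```text
clock: 15.6
eef_pos: [0.5893, -0.1834, 0.1298]
tool_rot: [-0.089, 0.977, 0.018, 0.19]
ft_force: [-0.1, 0.3, -3.4]
grip_width: 0.0527
```

Run:
```python
from h import *
st(); 
for k in range(4): avg(4)
go([.5913,-.1854,.13],10.2)
```

```text
t 15.6 eef [ 0.5893 -0.1834  0.1298] ydir 100.46 z [ 0.369  0.069 -0.927] F [-0.08  0.35 -3.43] M [-0.171  0.81  -0.   ] w 0.0527 j [-0.4   0.31 -0.25  0.68  0.21 -0.55]
F [-1.16  0.44 -5.39] M (board axes) [ 0.0559  0.9067 -0.0034] sd [0.097 0.213 0.039]
F [ 0.17  0.22 -4.85] M (board axes) [-0.0121  0.7845  0.0251] sd [0.026 0.032 0.021]
F [ 0.19  0.05 -4.68] M (board axes) [-0.0057  0.7985  0.0162] sd [0.014 0.018 0.029]
F [ 0.31 -0.01 -4.56] M (board axes) [-0.0106  0.7986 -0.0014] sd [0.026 0.02  0.018]
t 16.4 eef [ 0.5901 -0.1833  0.1296] ydir 100.48 z [ 0.367  0.07  -0.928] F [-0.33  0.48 -4.64] M [-0.167  0.761  0.011] w 0.053 j [-0.4   0.32 -0.25  0.69  0.21 -0.55]
delta cm [ 0.12 -0.21  0.04] rot [-4.04 21.53 -0.25]
```

>>> move_arm([
  [[0, 0, 0.2, -0.7, 4, 0, 0], [0, 0, 0, -0.8, 4.5, 0, 0], [0, 0, 0, -0.8, 4.4, 0, 0], [0, 0, 0, -0.8, 4.2, 0, 0], [0, 0, 0, -0.7, 4, 0, 0]],
])

```text
clock: 16.9
eef_pos: [0.5873, -0.1838, 0.1318]
tool_rot: [-0.089, 0.996, 0.001, -0.002]
ft_force: [0.4, -0.2, -5.4]
grip_width: 0.0531
```

Run:
```python
from h import *
st(); avg(4);avg(10); go([.5913,-.1854,.13],10.2)
```

```text
t 16.9 eef [ 0.5873 -0.1838  0.1318] ydir 100.21 z [-0.005  0.003 -1.   ] F [ 0.38 -0.17 -5.41] M [-0.043 -0.014  0.03 ] w 0.0531 j [-0.3   0.53  0.17  1.22  0.   -0.48]
F [ 1.28 -0.12 -5.01] M (board axes) [-0.0493 -0.1503  0.0043] sd [0.08  0.288 0.022]
F [-0.05 -0.1  -4.6 ] M (board axes) [-0.0098  0.036   0.0043] sd [0.036 0.034 0.026]
t 17.6 eef [ 0.5864 -0.1839  0.1315] ydir 100.2 z [-0.004  0.003 -1.   ] F [-0.19  0.44 -4.27] M [-0.022  0.005 -0.   ] w 0.0529 j [-0.3   0.53  0.16  1.21  0.   -0.48]
delta cm [ 0.49 -0.15 -0.15] rot [-0.17 -0.2   0.  ]
```

The middle rattle also shows no change, so it is stuck too. Setting it back.

>>> move_arm([
  [[0.3, -0.1, -2, 0, -0.2, 0, 0], [0, 0, -2, 0, 0, 0, 0], [0, 0, -2, 0, 0, 0, 0], [0, 0, -1.5, 0, 0, 0, 0], [0, 0, -0.3, 0, 0, 0, 0]],
])

```text
clock: 18.1
eef_pos: [0.591, -0.1856, 0.0537]
tool_rot: [-0.089, 0.996, 0.0, 0.003]
ft_force: [-0.8, -1.0, -4.5]
grip_width: 0.0532
```

Run:
```python
from h import *
go([.591,-.185,.038],10.2)
```

```text
t 18.1 eef [ 0.591  -0.1856  0.0537] ydir 100.18 z [ 0.006  0.001 -1.   ] F [-0.82 -1.03 -4.53] M [0.026 0.088 0.021] w 0.0532 j [-0.31  0.59  0.06  1.03  0.   -0.48]
delta cm [-0.    0.06 -1.57] rot [-0.08  0.36  0.02]
```

>>> move_arm([
  [[0, 0, -0.7, 0, 0.4, 0, 0], [0, 0, -0.5, 0, 0, 0, 0], [0, 0, -0.3, 0, 0, 0, 0], [0, 0, -0.2, 0, 0, 0, 0], [0, 0, -0.1, 0, 0, 0, 0]],
])

```text
clock: 18.6
eef_pos: [0.5921, -0.1859, 0.0383]
tool_rot: [-0.089, 0.996, 0.0, 0.001]
ft_force: [-2.7, 1.5, 2.8]
grip_width: 0.0534
```

Run:
```python
from h import *
go([.591,-.185,.038],10.2)
```

```text
t 18.6 eef [ 0.5921 -0.1859  0.0383] ydir 100.18 z [ 0.002  0.001 -1.   ] F [-2.71  1.47  2.77] M [0.198 0.85  0.049] w 0.0534 j [-0.3   0.61  0.05  1.01  0.   -0.48]
delta cm [-0.11  0.09 -0.03] rot [-0.03  0.1   0.02]
```

Contact with the pad is made. Releasing.

>>> move_arm([
  [[0, 0, 0, 0, 0, 0, 0], [0, 0, 0, 0, 0, 0, 1], [0, 0, 0, 0, 0, 0, 1], [0, 0, 0, 0, 0, 0, 1], [0, 0, 0, 0, 0, 0, 1]],
])

```text
clock: 19.1
eef_pos: [0.5966, -0.1873, 0.0422]
tool_rot: [-0.089, 0.996, -0.002, 0.006]
ft_force: [-0.0, -0.1, -0.2]
grip_width: 0.0855
```

>>> move_arm([
  [[0, 0, 0, 0, 0, 0, 1], [0, 0, 1, 0, 0, 0, 1], [0, 0, 3, 0, 0, 0, 1], [0, 0, 3.5, 0, 0, 0, 1], [0, 0, 4, 0, 0, 0, 1]],
])

```text
clock: 19.6
eef_pos: [0.5915, -0.1856, 0.1546]
tool_rot: [-0.089, 0.996, 0.001, -0.001]
ft_force: [0.6, -1.0, 0.3]
grip_width: 0.0855
```

>>> move_arm([
  [[0.5, -2.5, 1, 0, 0, 0, 1], [0.5, -3, 1, 0, 0, 0, 1], [0.5, -3, 0.5, 0, 0, 0, 1], [0.3, -3, 0, 0, 0, 0, 1], [0, 0, 0, 0, 0, 0, 1]],
])

```text
clock: 20.1
eef_pos: [0.6148, -0.3048, 0.1956]
tool_rot: [-0.091, 0.996, -0.004, 0.009]
ft_force: [-0.2, -0.0, -0.4]
grip_width: 0.0851
```

Run:
```python
from h import *
bot.camera('top');bot.camera('top')
rattles('w4'); go([.6137,-.3106,.037],10.2)
```

```text
[ 273  111   69  140 9002] [ 614.5 -311.3] [118.3  54.1] 10.2 0.0711
[ 422  112   85  140 9232] [ 592.  -186.3] [117.9  53.5] 10.4 0.0711
[ 562  114   78  142 8476] [572.1 -66.3] [118.8  54.9] 10.7 0.0711
t 20.25 eef [ 0.6147 -0.3005  0.1952] ydir 100.64 z [ 0.017 -0.004 -1.   ] F [-0.    0.05 -0.07] M [ 0.022  0.036 -0.011] w 0.0852 j [-0.46  0.62  0.5   1.43  0.   -0.64]
delta cm [ -0.1   -1.01 -15.82] rot [ 0.21  0.96 -0.44]
```

View pics/w4.png

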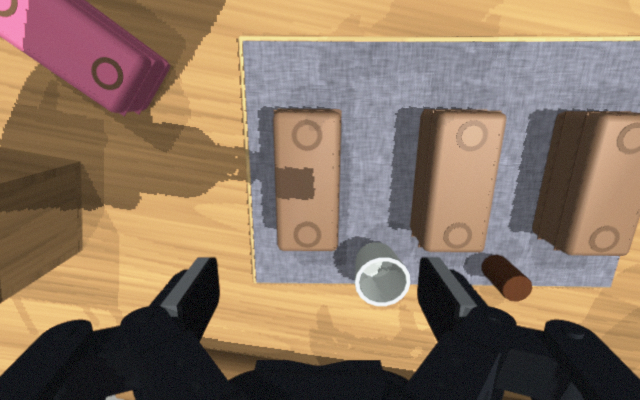

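Both stuck rattles lie flat, at (463,180) and (600,180). The third is at (307,180), with the cup clear of the fingers.

>>> move_arm([
  [[-0.1, -1, -2, 0.2, 0.9, -0.4, 1], [0, 0, -3, 0, 0, 0, 1], [0, 0, -3, 0, 0, 0, 1], [0, 0, -2.5, 0, 0, 0, 1], [0, 0, -0.5, 0, 0, 0, 1]],
])

```text
clock: 20.75
eef_pos: [0.6124, -0.3066, 0.0782]
tool_rot: [-0.092, 0.996, 0.001, -0.002]
ft_force: [-0.2, 1.0, 0.3]
grip_width: 0.0854
```

Run:
```python
from h import *
go([.6142,-.3111,.037],10.2)
```

```text
t 20.75 eef [ 0.6124 -0.3066  0.0782] ydir 100.53 z [-0.003  0.001 -1.   ] F [-0.16  1.04  0.25] M [ 0.044 -0.006  0.05 ] w 0.0854 j [-0.46  0.7   0.33  1.2  -0.   -0.65]
delta cm [ 0.18 -0.45 -4.12] rot [-0.06 -0.2  -0.33]
```

>>> move_arm([
  [[0.1, -0.4, -1.5, 0, 0, -0.3, 1], [0, -0.1, -1.3, 0, 0, 0, 1], [0, 0, -0.8, 0, 0, 0, 1], [0, 0, -0.2, 0, 0, 0, 1], [0, 0, 0, 0, 0, 0, 1]],
])

```text
clock: 21.25
eef_pos: [0.6134, -0.311, 0.0364]
tool_rot: [-0.09, 0.996, 0.001, -0.003]
ft_force: [-0.6, 0.1, -0.0]
grip_width: 0.0858
```

Run:
```python
from h import *
go([.6142,-.3111,.037],10.2)
```

```text
t 21.25 eef [ 0.6134 -0.311   0.0364] ydir 100.28 z [-0.005  0.002 -1.   ] F [-0.57  0.13 -0.03] M [ 0.057 -0.013  0.025] w 0.0858 j [-0.47  0.74  0.29  1.13 -0.   -0.65]
delta cm [ 0.08 -0.01  0.06] rot [-0.09 -0.31 -0.08]
```

>>> move_arm([
  [[0.1, 0, 0.1, 0, -0.3, 0, 1], [0, 0, 0, 0, 0, 0, 0], [0, 0, 0, 0, 0, 0, 0], [0, 0, 0, 0, 0, 0, 0], [0, 0, 0, 0, 0, 0, 0]],
])

```text
clock: 21.75
eef_pos: [0.6162, -0.3118, 0.0411]
tool_rot: [-0.09, 0.996, -0.001, 0.003]
ft_force: [-0.6, -0.0, -1.9]
grip_width: 0.0529
```

Run:
```python
from h import *
go([.6142,-.3111,.037],10.2)
```

```text
t 21.75 eef [ 0.6162 -0.3118  0.0411] ydir 100.29 z [ 0.005 -0.001 -1.   ] F [-0.6  -0.05 -1.94] M [ 0.019 -0.027 -0.006] w 0.0529 j [-0.47  0.74  0.29  1.12  0.   -0.65]
delta cm [-0.2   0.07 -0.41] rot [ 0.03  0.29 -0.09]
```

>>> move_arm([
  [[0, 0, 0, 0, 0, 0, 0], [0, 0, 0.5, 0, 0, 0, 0], [0, 0, 0.8, 0, 0, 0, 0], [0, 0, 1, 0, 0, 0, 0], [0, 0, 1, 0, 0, 0, 0]],
])

```text
clock: 22.25
eef_pos: [0.6126, -0.3101, 0.0709]
tool_rot: [-0.09, 0.996, 0.002, -0.002]
ft_force: [-1.1, -0.0, -5.1]
grip_width: 0.053
```

>>> move_arm([
  [[0, 0, 1.5, 0, 0, 0, 0], [0, 0, 1.5, 0, 0, 0, 0], [0, 0, 1.5, 0, 0, 0, 0], [0, 0, 1, 0, 0, 0, 0], [0, 0, 0, 0, 0, 0, 0]],
])

```text
clock: 22.75
eef_pos: [0.6135, -0.3107, 0.1331]
tool_rot: [-0.09, 0.996, 0.001, -0.0]
ft_force: [0.8, -0.3, -4.8]
grip_width: 0.0532
```

Run:
```python
from h import *
st(); avg(2);avg(10); go([.6142,-.3111,.13],10.2)
```

```text
t 22.75 eef [ 0.6135 -0.3107  0.1331] ydir 100.28 z [-0.001  0.002 -1.   ] F [ 0.77 -0.26 -4.76] M [-0.05  -0.017  0.011] w 0.0532 j [-0.47  0.67  0.42  1.32  0.   -0.65]
F [ 0.15  0.27 -4.8 ] M (board axes) [-0.0082  0.0239 -0.0307] sd [0.012 0.014 0.012]
F [ 0.06  0.08 -4.74] M (board axes) [-0.0158  0.0183 -0.0211] sd [0.023 0.037 0.024]
t 23.35 eef [ 0.6123 -0.3101  0.1301] ydir 100.28 z [-0.005  0.004 -1.   ] F [-0.66 -0.83 -4.75] M [-0.042  0.02   0.025] w 0.0531 j [-0.47  0.67  0.42  1.32  0.   -0.65]
delta cm [ 0.19 -0.1  -0.01] rot [-0.22 -0.28 -0.08]
```

>>> move_arm([
  [[0, 0, 0.2, 0.7, -4, 0, 0], [0, 0, 0, 0.8, -4.5, 0, 0], [0, 0, 0, 0.8, -4.5, 0, 0], [0, 0, 0, 0.8, -4.5, 0, 0], [0, 0, 0, 0.7, -4, 0, 0]],
])

```text
clock: 23.85
eef_pos: [0.6143, -0.3089, 0.1314]
tool_rot: [-0.09, 0.977, 0.018, 0.192]
ft_force: [0.4, -0.5, -4.7]
grip_width: 0.0528
```

Run:
```python
from h import *
st(); 
for k in range(4): avg(4)
go([.6142,-.3111,.13],10.2)
```

```text
t 23.85 eef [ 0.6143 -0.3089  0.1314] ydir 100.58 z [ 0.373  0.07  -0.925] F [ 0.39 -0.48 -4.69] M [-0.175  0.724 -0.015] w 0.0528 j [-0.58  0.46 -0.02  0.81  0.27 -0.73]
F [-1.19  0.29 -5.45] M (board axes) [0.0375 0.8532 0.0014] sd [0.064 0.186 0.034]
F [ 0.03 -0.36 -4.18] M (board axes) [-0.0355  0.6685  0.0079] sd [0.023 0.006 0.027]
F [ 0.11 -0.2  -4.7 ] M (board axes) [0.0161 0.7196 0.0063] sd [0.037 0.046 0.03 ]
F [-0.    0.09 -4.69] M (board axes) [ 0.0114  0.745  -0.0157] sd [0.012 0.018 0.022]
t 24.65 eef [ 0.6151 -0.3088  0.1311] ydir 100.6 z [ 0.371  0.07  -0.926] F [-0.42 -0.   -4.05] M [-0.123  0.751 -0.032] w 0.0532 j [-0.58  0.46 -0.01  0.81  0.27 -0.73]
delta cm [-0.09 -0.23 -0.11] rot [-4.04 21.78 -0.39]
```

>>> move_arm([
  [[0, 0, 0.2, -0.7, 4, 0, 0], [0, 0, 0, -0.8, 4.5, 0, 0], [0, 0, 0, -0.8, 4.4, 0, 0], [0, 0, 0, -0.8, 4.2, 0, 0], [0, 0, 0, -0.7, 4, 0, 0]],
])

```text
clock: 25.15
eef_pos: [0.6122, -0.3097, 0.1336]
tool_rot: [-0.09, 0.996, 0.001, 0.0]
ft_force: [1.5, 0.8, -5.0]
grip_width: 0.0529
```

Run:
```python
from h import *
st(); avg(4);avg(10); go([.6142,-.3111,.13],10.2)
```

```text
t 25.15 eef [ 0.6122 -0.3097  0.1336] ydir 100.3 z [-0.     0.003 -1.   ] F [ 1.53  0.75 -4.97] M [-0.004 -0.07   0.004] w 0.0529 j [-0.47  0.67  0.42  1.32  0.   -0.65]
F [ 1.82  0.05 -4.67] M (board axes) [-0.0452 -0.2028  0.0235] sd [0.077 0.256 0.04 ]
F [ 0.07  0.06 -4.66] M (board axes) [ 0.0001 -0.0406  0.0149] sd [0.03  0.025 0.028]
t 25.85 eef [ 0.6113 -0.3097  0.1332] ydir 100.28 z [ 0.001  0.003 -1.   ] F [-0.07  0.71 -5.19] M [-0.009 -0.049  0.029] w 0.0533 j [-0.47  0.67  0.41  1.32  0.   -0.65]
delta cm [ 0.29 -0.14 -0.32] rot [-0.2   0.06 -0.08]
```

Third rattle: My went from +0.02 to −0.04 at level, about −0.07 once corrected for tilt. The ball runs, so this is the one. I'll carry it towards the block, stopping beside it to look.

>>> move_arm([
  [[-0.2, 1.0, 1.5, 0, 0, -0.8, 0], [-0.4, 2.0, 1.5, 0, 0, -1.4, 0], [-0.4, 2.7, 1.5, 0, 0, -1.4, 0], [-0.4, 2.7, 1.0, 0, 0, -1.4, 0], [-0.4, 2.7, 1.0, 0, 0, -1.4, 0]],
])

```text
clock: 26.35
eef_pos: [0.591, -0.1967, 0.2021]
tool_rot: [-0.027, 1.0, 0.002, 0.001]
ft_force: [0.6, 0.6, -5.9]
grip_width: 0.053
```

>>> move_arm([
  [[-0.4, 2.7, 0.5, 0, 0, -1.4, 0], [-0.4, 2.7, 0.5, 0, 0, -1.4, 0], [-0.4, 2.7, 0.5, 0, 0, -1.4, 0], [-0.4, 2.7, 0, 0, 0, -1.4, 0], [-0.4, 2.7, 0, 0, 0, -1.4, 0]],
])

```text
clock: 26.85
eef_pos: [0.5708, -0.0531, 0.229]
tool_rot: [0.037, 0.999, 0.002, 0.008]
ft_force: [1.2, 0.6, -5.1]
grip_width: 0.053
```

>>> move_arm([
  [[-0.4, 2.7, 0.2, 0, 0, -1.4, 0], [-0.4, 2.7, 0.2, 0, 0, -1.4, 0], [-0.4, 2.7, 0.2, 0, 0, -1.4, 0], [-0.4, 2.0, 0, 0, 0, -1.4, 0], [-0.2, 1.0, 0, 0, 0, -1.0, 0]],
])

```text
clock: 27.35
eef_pos: [0.5498, 0.0683, 0.2442]
tool_rot: [0.096, 0.995, 0.003, 0.013]
ft_force: [-0.4, -0.1, -5.9]
grip_width: 0.0528
```

Run:
```python
from h import *
go([.55,.10,.20],-11.2)
```

```text
t 27.35 eef [0.5498 0.0683 0.2442] ydir 79.04 z [ 0.027  0.004 -1.   ] F [-0.37 -0.13 -5.87] M [-0.065 -0.006 -0.014] w 0.0528 j [0.12 0.32 0.15 1.37 0.   0.31]
delta cm [ 0.02  3.17 -4.42] rot [-0.25  1.53 -0.23]
```

>>> move_arm([
  [[0, 2, -2, -0.2, 1.2, 0, 0], [0, 2, -2, 0, 0.3, 0, 0], [0, 0, 0, 0, 0, 0, 0], [0, 0, 0, 0, 0, 0, 0], [0, 0, 0, 0, 0, 0, 0]],
])

```text
clock: 27.85
eef_pos: [0.5488, 0.1144, 0.2121]
tool_rot: [0.094, 0.996, 0.002, 0.005]
ft_force: [0.0, -0.0, -5.0]
grip_width: 0.0533
```

Run:
```python
from h import *
go([.55,.10,.20],-11.2)
o=bot.get_obs(); p,d,C,i=shot('wrist','w5'); W=cloud(d,C,i); T=T_tool(o)
P=(W-T[:3,3])@T[:3,:3]   # tool coords
# in hand
m=(d>0)&(np.abs(P[...,1])<.05)&(P[...,2]<-.015)&(P[...,2]>-.055)&(d>.05)
n,l,s,c=cv2.connectedComponentsWithStats(m.astype(np.uint8))
for k in range(1,n):
    if s[k,4]>500:
        q=P[l==k]; print('hand',s[k],q.min(0).round(4),q.max(0).round(4))
near=(np.hypot(W[...,0]-.569,W[...,1]-.278)<.13)&(d>0)
for lo,hi in((.023,.037),(.010,.022)):
    mm=near&(W[...,2]>lo)&(W[...,2]<hi)
    n,l,s,c=cv2.connectedComponentsWithStats(mm.astype(np.uint8))
    for k in range(1,n):
        if s[k,4]>300:
            q=W[l==k]; print('blk',lo,s[k],cv2.minAreaRect((q[:,:2]*1000).astype(np.float32)),np.median(q[:,2]))
```

```text
t 27.85 eef [0.5488 0.1144 0.2121] ydir 79.22 z [ 0.011  0.004 -1.   ] F [ 0.01 -0.01 -5.03] M [-0.052  0.018  0.029] w 0.0533 j [0.2  0.36 0.12 1.32 0.   0.39]
delta cm [ 0.12 -1.44 -1.21] rot [-0.21  0.63 -0.42]
hand [  151   130   331   236 38514] [-0.0353 -0.0499 -0.055 ] [ 0.0613  0.0499 -0.015 ]
blk 0.023 [  421    71   138   175 12479] ((570.6841430664062, 276.62811279296875), (105.58926391601562, 170.52474975585938), 78.70561981201172) 0.030355096716144614
blk 0.01 [418  72  21 169 653] ((560.3214111328125, 225.81773376464844), (1.6205767393112183, 169.1153564453125), 78.96068572998047) 0.016071766267277743
blk 0.01 [ 448   99   74  122 6526] ((571.3859252929688, 279.6742248535156), (53.550357818603516, 122.5312728881836), 78.75177001953125) 0.01654178484001323
```

View pics/w5.png

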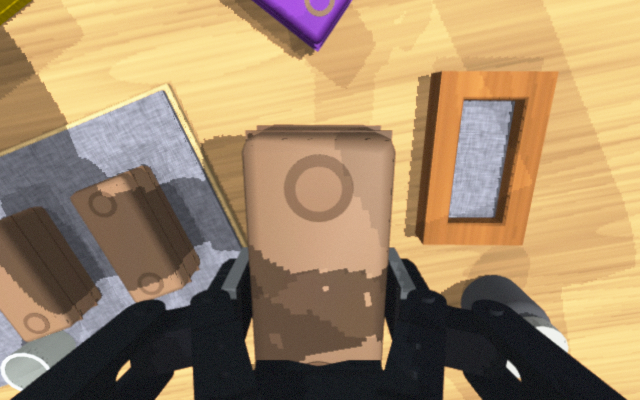

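The rattle hangs level in the hand, with its near end at row 130. The block's recess is clear, at (485,160). I'll fit the rattle's in-hand pose.

Run:
```python
from h import *
z=np.load('pics/w5.npz');d,C=z['d'],z['C'];i=bot.camera_info('wrist'); o=bot.get_obs()
W=cloud(d,C,i);T=T_tool(o);P=(W-T[:3,3])@T[:3,:3]
r=P[150:260,265:375].reshape(-1,3); A=np.c_[r[:,:2],np.ones(len(r))]; c=np.linalg.lstsq(A,r[:,2],rcond=None)[0]
print('top plane slopes deg',np.degrees(c[:2]).round(2),'z',c[2].round(4),'TCP->underside',(c[2]+.056).round(4))
res=P[...,2]-(P[...,0]*c[0]+P[...,1]*c[1]+c[2])
m=(np.abs(res)<.003)&(np.abs(P[...,1])<.035)&(d>0); m[262:]=False
q=P[m]; print(np.percentile(q,[0.2,99.8],axis=0).round(4))
# edges
for row in (160,180,200,220,240):
    cols=np.where(m[row])[0]; print(row,P[row,cols[0]].round(4),P[row,cols[-1]].round(4))
for col in (270,300,330,360):
    rows=np.where(m[:,col])[0]; print(col,P[rows[0],col].round(4))
```

```text
top plane slopes deg [-6.1   0.06] z -0.0269 TCP->underside 0.0291
[[ 0.015  -0.0251 -0.0323]
 [ 0.0576  0.0264 -0.0268]]
160 [ 0.0529 -0.0233 -0.0304] [ 0.0529  0.0238 -0.0299]
180 [ 0.0458 -0.0239 -0.0293] [ 0.046   0.0252 -0.03  ]
200 [ 0.0383 -0.0239 -0.0284] [ 0.0384  0.026  -0.0285]
220 [ 0.0308 -0.0247 -0.0282] [ 0.0306  0.0262 -0.0277]
240 [ 0.0222 -0.0256 -0.0263] [ 0.0231  0.0261 -0.0286]
270 [ 0.0589 -0.0154 -0.0302]
300 [ 0.0576 -0.0054 -0.0304]
330 [ 0.0576  0.0045 -0.0301]
360 [ 0.0569  0.0145 -0.03  ]
```

Run:
```python
from h import *
z=np.load('pics/w5.npz');d,C=z['d'],z['C'];i=bot.camera_info('wrist'); o=bot.get_obs()
W=cloud(d,C,i);T=T_tool(o);P=(W-T[:3,3])@T[:3,:3]
for r in range(116,260,4 ): print(r,P[r,280:355].mean(0).round(4), d[r,320].round(4))
p,dd,C,i=shot('scene','s2'); cv2.imwrite('pics/s2c.png',cv2.resize(p[60:260,180:440,::-1],None,fx=3,fy=3))
```

```text
116 [ 0.0564 -0.0006  0.2115] 0.3453
120 [ 0.0525 -0.0006  0.2116] 0.3453
124 [ 0.0485 -0.0006  0.2115] 0.346
128 [ 0.0612  0.0001 -0.0016] 0.1386
132 [ 0.0611  0.0002 -0.0183] 0.123
136 [ 0.0604  0.0002 -0.0259] 0.1172
140 [ 0.0595  0.0001 -0.0299] 0.1133
144 [ 0.0581  0.0002 -0.029 ] 0.1134
148 [ 0.0569  0.0002 -0.0297] 0.1144
152 [ 0.0556  0.0002 -0.0302] 0.1124
156 [ 0.0543  0.0002 -0.0305] 0.1126
160 [ 0.053   0.0002 -0.0305] 0.1129
164 [ 0.0517  0.0002 -0.0307] 0.1136
168 [ 0.0503  0.0002 -0.0308] 0.1134
172 [ 0.0489  0.0002 -0.0307] 0.1145
176 [ 0.0475  0.0002 -0.0306] 0.1155
180 [ 0.0465  0.0001 -0.0323] 0.1148
184 [ 0.0451  0.0002 -0.0323] 0.1142
188 [ 0.0434  0.0002 -0.0309] 0.115
192 [ 0.0419  0.0002 -0.0308] 0.1165
196 [ 0.0405  0.0002 -0.0308] 0.1159
200 [ 0.0395  0.0001 -0.0323] 0.117
204 [ 0.0376  0.0002 -0.0308] 0.1175
208 [ 0.0361  0.0002 -0.0307] 0.118
212 [ 0.0346  0.0002 -0.0305] 0.1184
216 [ 0.0331  0.0002 -0.0304] 0.1181
220 [ 0.0316  0.0002 -0.0305] 0.1184
224 [ 0.03    0.0002 -0.0301] 0.1197
228 [ 0.0285  0.0002 -0.0303] 0.1203
232 [ 0.0276  0.0003 -0.0318] 0.1207
236 [ 0.0254  0.0002 -0.0302] 0.1211
240 [ 0.0238  0.0002 -0.0301] 0.1218
244 [ 0.0223  0.0002 -0.0302] 0.1235
248 [ 0.0214  0.0001 -0.0317] 0.1237
252 [ 0.0192  0.0002 -0.0304] 0.1232
256 [ 0.0183  0.0002 -0.0317] 0.1244
```

View pics/s2c.png

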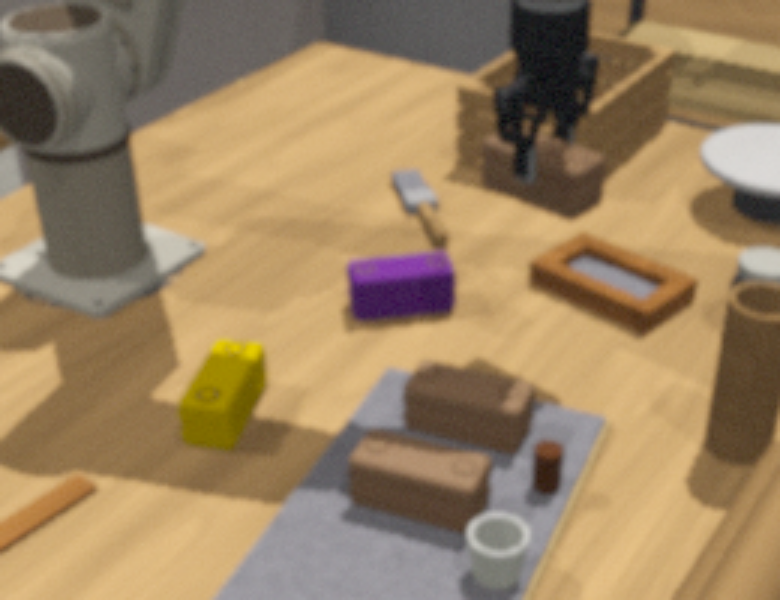

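Row by row, the in-hand top face is level; my plane fit was thrown off by outliers. The underside is 25.7 mm below the TCP, and the centre offset is about 1 mm. Moving above the recess.

>>> move_arm([
  [[0.4, 2, -0.5, -0.2, 0.6, -0.4, 0], [0.4, 2.5, -1, 0, 0, 0, 0], [0.4, 2.5, -1, 0, 0, 0, 0], [0.4, 2.5, -1, 0, 0, 0, 0], [0.3, 2, -0.5, 0, 0, 0, 0]],
])

```text
clock: 28.45
eef_pos: [0.5723, 0.2258, 0.1772]
tool_rot: [0.105, 0.994, 0.001, 0.006]
ft_force: [0.0, -0.3, -3.5]
grip_width: 0.0531
```

>>> move_arm([
  [[0.2, 1.2, -0.5, 0, 0, 0, 0], [0, 0, -1, 0, 0, 0, 0], [0, 0, -1, 0, 0, 0, 0], [0, 0, 0, 0, 0, 0, 0], [0, 0, 0, 0, 0, 0, 0]],
])

```text
clock: 28.95
eef_pos: [0.5749, 0.2365, 0.1503]
tool_rot: [0.106, 0.994, 0.0, 0.006]
ft_force: [0.1, 0.7, -4.2]
grip_width: 0.0528
```

Run:
```python
from h import *
go([.5717,.2762,.075],-11.25)
```

```text
t 28.95 eef [0.5749 0.2365 0.1503] ydir 77.88 z [ 0.011 -0.001 -1.   ] F [ 0.12  0.67 -4.15] M [-0.005 -0.106 -0.028] w 0.0528 j [ 0.39  0.52  0.2   1.24 -0.    0.6 ]
delta cm [-0.32  3.97 -7.53] rot [0.03 0.64 0.87]
```

>>> move_arm([
  [[-0.2, 1.5, -1.5, 0, 0.6, 0.7, 0], [-0.1, 1.3, -1.5, 0, 0, 0.3, 0], [0, 1.1, -1.5, 0, 0, 0, 0], [0, 0.3, -0.7, 0, 0, 0, 0], [0, 0, 0, 0, 0, 0, 0]],
])

```text
clock: 29.45
eef_pos: [0.5716, 0.28, 0.0944]
tool_rot: [0.097, 0.995, -0.0, 0.0]
ft_force: [0.1, 0.2, -5.0]
grip_width: 0.0531
```

Run:
```python
from h import *
go([.5717,.2762,.075],-11.25)
```

```text
t 29.45 eef [0.5716 0.28   0.0944] ydir 78.83 z [ 0.    -0.001 -1.   ] F [ 0.07  0.2  -5.  ] M [-0.105 -0.004 -0.004] w 0.0531 j [ 0.46  0.59  0.18  1.16 -0.    0.65]
delta cm [ 0.01 -0.38 -1.94] rot [ 0.04  0.02 -0.08]
```

>>> move_arm([
  [[0, -0.35, -0.8, 0, 0, 0, 0], [0, 0, -0.8, 0, 0, 0, 0], [0, 0, -0.3, 0, 0, 0, 0], [0, 0, 0, 0, 0, 0, 0], [0, 0, 0, 0, 0, 0, 0]],
])

```text
clock: 29.95
eef_pos: [0.5718, 0.2754, 0.074]
tool_rot: [0.098, 0.995, -0.001, 0.0]
ft_force: [0.2, -0.1, -5.1]
grip_width: 0.0532
```

Run:
```python
from h import *
bot.camera('wrist')
go([.5717,.2762,.070],-11.25)
```

```text
t 30.0 eef [0.5719 0.2754 0.0741] ydir 78.78 z [ 0.001 -0.002 -1.   ] F [ 0.5  -0.85 -5.84] M [-0.035 -0.063  0.049] w 0.0533 j [ 0.45  0.61  0.14  1.11 -0.    0.65]
delta cm [-0.02  0.08 -0.41] rot [ 0.09  0.05 -0.03]
```

>>> move_arm([
  [[0, 0.1, -0.6, 0, 0, 0, 0], [0, 0, -0.4, 0, 0, 0, 0], [0, 0, 0, 0, 0, 0, 0], [0, 0, 0, 0, 0, 0, 0], [0, 0, 0, 0, 0, 0, 0]],
])

```text
clock: 30.5
eef_pos: [0.5726, 0.2767, 0.0644]
tool_rot: [0.098, 0.995, -0.0, 0.001]
ft_force: [-0.1, -0.6, -4.9]
grip_width: 0.053
```

Run:
```python
from h import *
go([.5717,.2762,.060],-11.25)
o=bot.get_obs(); p,d,C,i=shot('wrist','w6'); W=cloud(d,C,i); T=T_tool(o);P=(W-T[:3,3])@T[:3,:3]
near=(np.hypot(W[...,0]-.569,W[...,1]-.278)<.13)&(d>0)
m=near&(W[...,2]>.025)&(W[...,2]<.034)
q=W[m]; print(m.sum())
# near end of block: tool coords along x
b=P[m]; print('block tool x max',np.percentile(b[:,0],99.5).round(4),'y edges',np.percentile(b[:,1],[.5,99.5]).round(4))
s=P[100:140,290:345]; 
for r in range(60,150,4): print(r,P[r,290:345].mean(0).round(4))
```

```text
t 30.5 eef [0.5726 0.2767 0.0644] ydir 78.77 z [ 0.003 -0.001 -1.   ] F [-0.1  -0.56 -4.88] M [-0.029 -0.013 -0.002] w 0.053 j [ 0.45  0.61  0.13  1.09 -0.    0.65]
delta cm [-0.09 -0.05 -0.44] rot [ 0.03  0.16 -0.02]
17444
block tool x max 0.0871 y edges [-0.0524  0.0515]
60 [ 0.0934 -0.0001  0.0635]
64 [0.0906 0.0002 0.056 ]
68 [ 0.0867 -0.      0.0335]
72 [0.0846 0.     0.0303]
76 [ 0.0828 -0.0002  0.0302]
80 [0.081  0.     0.0303]
84 [ 0.0793 -0.      0.0336]
88 [ 0.0774 -0.0002  0.0303]
92 [ 0.0756 -0.      0.0334]
96 [ 0.0737 -0.0001  0.0335]
100 [0.0718 0.0003 0.0272]
104 [ 0.0698 -0.0001  0.0336]
108 [ 0.0679 -0.      0.0335]
112 [ 0.0659 -0.0001  0.0336]
116 [ 0.0639 -0.0001  0.0353]
120 [ 0.0612 -0.0001  0.0476]
124 [ 0.059  -0.0001  0.0476]
128 [ 0.061   0.0001 -0.0047]
132 [ 0.0608  0.0001 -0.019 ]
136 [ 0.0601  0.0001 -0.0262]
140 [ 0.059   0.0001 -0.029 ]
144 [ 0.0578  0.0001 -0.0294]
148 [ 0.0568  0.0002 -0.0322]
```

View pics/w6.png

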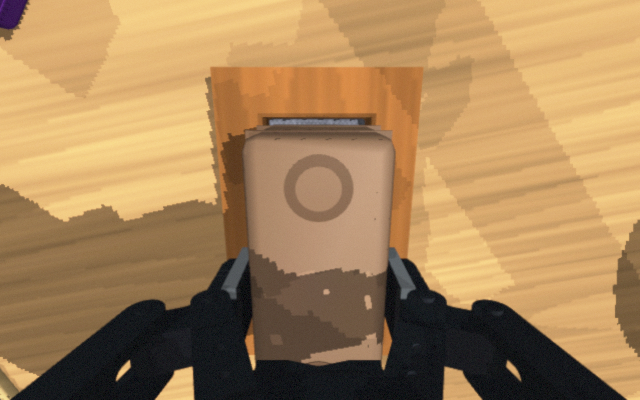

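The rattle sits over the recess, with foam visible past its near end at (318,121). It needs to go about 1 mm towards the robot. Correcting, then lowering.

>>> move_arm([
  [[-0.1, -0.07, 0, 0, 0.15, 0, 0], [-0.02, 0, -0.2, 0, 0, 0, 0], [-0.02, 0, -0.2, 0, 0, 0, 0], [-0.02, 0, -0.2, 0, 0, 0, 0], [0, 0, 0, 0, 0, 0, 0]],
])

```text
clock: 31.05
eef_pos: [0.5711, 0.2761, 0.0583]
tool_rot: [0.098, 0.995, -0.0, 0.0]
ft_force: [-0.2, -0.2, -4.8]
grip_width: 0.0531
```

Run:
```python
from h import *
go([.5717,.2762,.058],-11.25)
```

```text
t 31.05 eef [0.5711 0.2761 0.0583] ydir 78.77 z [ 0.001 -0.    -1.   ] F [-0.16 -0.19 -4.75] M [-0.032 -0.037 -0.041] w 0.0531 j [ 0.45  0.62  0.12  1.07 -0.    0.65]
delta cm [ 0.06  0.01 -0.03] rot [ 0.02  0.04 -0.02]
```

>>> move_arm([
  [[0.03, 0, -0.2, 0, 0, 0, 0], [0, 0, -0.2, 0, 0, 0, 0], [0, 0, -0.15, 0, 0, 0, 0], [0, 0, 0, 0, 0, 0, 0], [0, 0, 0, 0, 0, 0, 0]],
])

```text
clock: 31.55
eef_pos: [0.5714, 0.2761, 0.052]
tool_rot: [0.098, 0.995, -0.0, 0.0]
ft_force: [0.2, 0.8, -4.6]
grip_width: 0.0532
```

Run:
```python
from h import *
go([.5717,.2762,.0417],-11.25)
```

```text
t 31.55 eef [0.5714 0.2761 0.052 ] ydir 78.77 z [ 0. -0. -1.] F [ 0.19  0.79 -4.65] M [-0.055 -0.014  0.045] w 0.0532 j [ 0.45  0.63  0.12  1.06 -0.    0.65]
delta cm [ 0.03  0.01 -1.03] rot [ 0.02  0.02 -0.02]
```

Underside is at 0.026, inside the mouth with no contact. Continuing down.

>>> move_arm([
  [[0, 0, -0.2, 0, 0, 0, 0], [0, 0, -0.2, 0, 0, 0, 0], [0, 0, -0.2, 0, 0, 0, 0], [0, 0, -0.1, 0, 0, 0, 0], [0, 0, 0, 0, 0, 0, 0]],
])

```text
clock: 32.05
eef_pos: [0.5715, 0.2761, 0.0445]
tool_rot: [0.098, 0.995, -0.0, 0.0]
ft_force: [0.6, 0.2, -4.5]
grip_width: 0.0533
```

Run:
```python
from h import *
go([.5717,.2762,.0402],-11.25)
```

```text
t 32.05 eef [0.5715 0.2761 0.0445] ydir 78.77 z [ 0. -0. -1.] F [ 0.58  0.2  -4.52] M [-0.031 -0.044 -0.045] w 0.0533 j [ 0.45  0.63  0.11  1.05 -0.    0.65]
delta cm [ 0.02  0.01 -0.43] rot [ 0.02  0.03 -0.02]
```

>>> move_arm([
  [[0, 0, -0.15, 0, 0, 0, 0], [0, 0, -0.15, 0, 0, 0, 0], [0, 0, -0.1, 0, 0, 0, 0], [0, 0, 0, 0, 0, 0, 0], [0, 0, 0, 0, 0, 0, 0]],
])

```text
clock: 32.55
eef_pos: [0.5717, 0.2762, 0.0421]
tool_rot: [0.098, 0.995, 0.0, 0.001]
ft_force: [-0.5, -1.0, -4.6]
grip_width: 0.0529
```

Run:
```python
from h import *
go([.5717,.2762,.0402],-11.25)
```

```text
t 32.55 eef [0.5717 0.2762 0.0421] ydir 78.77 z [ 0.002 -0.    -1.   ] F [-0.53 -0.99 -4.64] M [-0.088  0.028 -0.013] w 0.0529 j [ 0.45  0.63  0.1   1.04 -0.    0.65]
delta cm [ 0.    0.   -0.19] rot [ 0.    0.1  -0.02]
```

>>> move_arm([
  [[0, 0, -0.15, 0, 0, 0, 0], [0, 0, -0.15, 0, 0, 0, 0], [0, 0, -0.1, 0, 0, 0, 0], [0, 0, 0, 0, 0, 0, 0], [0, 0, 0, 0, 0, 0, 0]],
])

```text
clock: 33.05
eef_pos: [0.5718, 0.2762, 0.0408]
tool_rot: [0.098, 0.995, 0.0, 0.002]
ft_force: [-2.9, -1.1, 2.3]
grip_width: 0.053
```

Run:
```python
from h import *
go([.5717,.2762,.0402],-11.25)
```

```text
t 33.05 eef [0.5718 0.2762 0.0408] ydir 78.77 z [ 0.003  0.001 -1.   ] F [-2.9  -1.08  2.3 ] M [-0.48   0.565 -0.024] w 0.053 j [ 0.45  0.63  0.1   1.03 -0.    0.65]
delta cm [-0.01 -0.   -0.06] rot [-0.03  0.19 -0.02]
```

The rattle is resting on the foam (about 7 N reaction, underside near 15 mm). Releasing.

>>> move_arm([
  [[0, 0, 0, 0, 0, 0, 0], [0, 0, 0, 0, 0, 0, 1], [0, 0, 0, 0, 0, 0, 1], [0, 0, 0, 0, 0, 0, 1], [0, 0, 0, 0, 0, 0, 1]],
])

```text
clock: 33.55
eef_pos: [0.5744, 0.2775, 0.0405]
tool_rot: [0.098, 0.995, 0.002, 0.004]
ft_force: [0.9, -0.1, 0.1]
grip_width: 0.0856
```

>>> move_arm([
  [[0, 0, 0, 0, 0, 0, 1], [0, 0, 1, 0, 0, 0, 1], [0, 0, 3, 0, 0, 0, 1], [0, 0, 4, 0, 0, 0, 1], [0, 0, 4, 0, 0, 0, 1]],
])

```text
clock: 34.05
eef_pos: [0.5693, 0.275, 0.1573]
tool_rot: [0.098, 0.995, -0.002, -0.003]
ft_force: [0.8, 0.0, 0.6]
grip_width: 0.0853
```

Run:
```python
from h import *
bot.camera('top');bot.camera('top')
st(); p,d,C,i=shot('wrist','w7'); W=cloud(d,C,i)
near=(np.hypot(W[...,0]-.571,W[...,1]-.277)<.12)&(d>0)
m=near&(W[...,2]>.06)&(W[...,2]<.085)
q=W[m]; print(cv2.minAreaRect((q[:,:2]*1000).astype(np.float32)),m.sum())
q=q[(np.hypot(q[:,0]-.571,q[:,1]-.277)<.045)]
q=q-[.571,.277,0]; y=R.from_euler('z',11.25,degrees=True); q=y.apply(q)
q=q[np.abs(q[:,2]-np.median(q[:,2]))<.003]
print(np.linalg.lstsq(np.c_[q[:,:2],np.ones(len(q))],q[:,2],rcond=None)[0], len(q))
mb=near&(W[...,2]>.025)&(W[...,2]<.035); print('block top',np.median(W[mb][:,2]))
```

```text
t 34.15 eef [0.5736 0.2771 0.1641] ydir 78.77 z [ 0.007  0.003 -1.   ] F [0.93 0.83 0.76] M [-0.003 -0.036 -0.012] w 0.085 j [ 0.45  0.54  0.28  1.3  -0.    0.65]
((570.2626342773438, 277.36334228515625), (54.16399383544922, 118.43163299560547), 78.63604736328125) 11295
[-5.12387739e-04  7.18985804e-05  7.20572781e-02] 7861
block top 0.03052926459964378
```

View pics/w7.png

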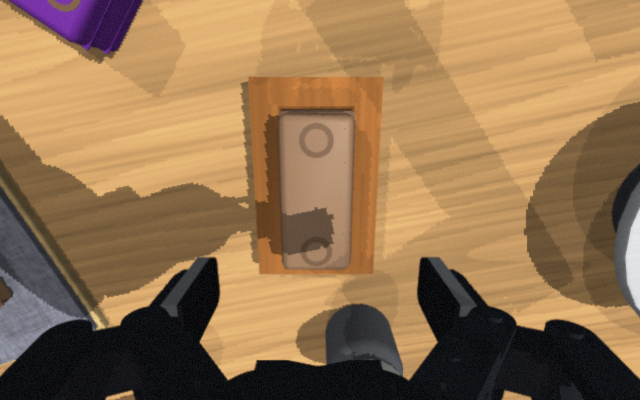

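The rattle is in the recess at (316,190), level to 0.03°, its top 41.5 mm above the block's top, which is consistent with resting on the foam. A last check of the whole scene.

>>> move_arm([
  [[-1, -2, 3, 0, 0, 0, 1], [-1, -2, 3, 0, 0, 0, 1], [-1, -2, 3, 0, 0, 0, 1], [-1, -2, 3, 0, 0, 0, 1], [0, 0, 0, 0, 0, 0, 1]],
])

```text
clock: 34.7
eef_pos: [0.5271, 0.1932, 0.2792]
tool_rot: [0.097, 0.995, -0.002, -0.003]
ft_force: [0.2, 0.3, 0.9]
grip_width: 0.0855
```

Run:
```python
from h import *
for _ in range(4): bot.camera('top')
st(); p,d,C,i=shot('wrist','w8'); W=cloud(d,C,i)
for nm,(x,y) in dict(r3=(.571,.277),r1=(.572,-.065),r2=(.592,-.186)).items():
    m=(np.hypot(W[...,0]-x,W[...,1]-y)<.09)&(d>0)&(W[...,2]>.055)&(W[...,2]<.09)
    q=W[m]; 
    if len(q)>200: print(nm,cv2.minAreaRect((q[:,:2]*1000).astype(np.float32)),np.median(q[:,2]))
m=(np.hypot(W[...,0]-.571,W[...,1]-.277)<.1)&(d>0)&(W[...,2]>.024)&(W[...,2]<.036); print(np.median(W[m][:,2]))
p,d,C,i=shot('scene','s3')
```

```text
t 34.9 eef [0.5261 0.1948 0.2729] ydir 79.03 z [-0.015 -0.006 -1.   ] F [-0.97  0.42 -1.28] M [ 0.032  0.002 -0.009] w 0.0854 j [ 0.35  0.37  0.29  1.51 -0.    0.55]
r3 ((570.8095092773438, 276.948974609375), (54.60285949707031, 120.70012664794922), 78.69648742675781) 0.07183225047660327
r1 ((571.8806762695312, -63.32991409301758), (122.42154693603516, 55.88982391357422), 11.163102149963379) 0.07117693709198586
r2 ((611.398193359375, -169.8465576171875), (67.03082275390625, 155.01612854003906), 68.59986114501953) 0.07059718047255567
0.030445463350773472
```

View pics/s3.png

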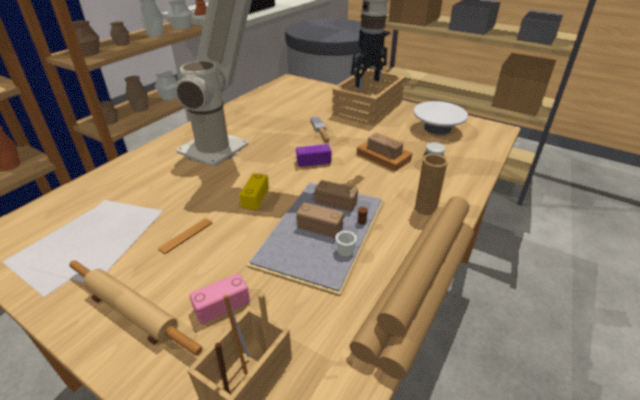

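The scene view shows the rattle in the block at (385,148) and the other two flat on the board at (337,193) and (320,218). The stamp, cup and everything else stand where they were. Handing in.

```bash
python3 -c "
from workcell import bot
print(bot.job_done())"
```

```text
the job is handed in; nothing more can be done
None
```

The rattle farthest from the block was the one with the loose ball. It now sits level in the recess of the packing block. I lifted all three about 9 cm above the board and tilted each about 22° lengthwise. The nearest and middle ones showed no change in moment (about +0.01 N m each). The third changed by about −0.06 to −0.07 N m, so its ball ran.

**Last checks:**
- **Rattle in the block:** it is level to about 0.03° and centred within 1 mm. Its top is 41.4 mm above the block's top, which puts its underside about 15.5 mm above the table, slightly into the foam. By its weight I expected it to sink about 1 mm further. That is close to the camera error, and I did not press it down.
- **The other two:** they lie flat on the ware board, the nearest one about 4 mm from where it started. In the last wrist picture the middle one's outline fit came out wrong (probably the cup or a finger in view); the earlier close view and the scene picture show it flat.
- **Everything else:** the scene picture shows the stamp, cup, tube, jar, brush, slat and look-alikes where they were. The gripper was clear of everything at hand-in, at about 35 s.

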